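# Seat a lens barrel in a V-block against its end stop and hold it down

### The job

Take the black lens barrel out of the white cradle, lay it in the brass-faced groove of the V-block, and slide it gently along the groove until you feel it touch the pin of the blue end stop. Then, without letting go, press it down into the groove with about 15 N so that it bears on both sloping faces, and keep it lightly pushed against the pin as well: finish while still holding it like that. Leave the other things on the bench where they are.

Things in the scene. Friction and masses are not known exactly. Their poses are not given: they have to be found in the camera images.
- lens_barrel: Loose lens barrel: smooth black cylinder, 36 mm diameter, 120 mm long, two flush brass bands 28 mm either side of its middle, a glass at each end (ends alike); about 0.25 kg. Origin on its axis at mid-length; x runs along the cylinder (it may be rolled about x). It starts lying in the cradle along the cradle's x, its axis 34 mm above the bench.
- cradle: White plastic cradle fixed to the bench: base 108 x 64 mm, 8 mm thick, with two notched saddles 26 mm high, 14 mm thick along x, centred 44 mm either side of the middle; the 74 mm between them are free for fingers beside the barrel. Origin at the centre of its underside, on the bench; x along the barrel, z up.
- v_block: V-block fixed to the bench: dark base plate 14 mm thick, 84 mm wide (y), from x = -58 to +98 mm, with two aluminium cheeks 18 mm thick (x), 70 mm wide, 46 mm high, centred at x = -41 and +41 mm; the 64 mm between are free for fingers down to the plate. Groove along x. Origin on the bench under the groove, midway between the cheeks; +x towards the end stop, z up.
- v_face_left: The two polished brass faces (friction about 0.15), one in each cheek, on the +y side of the groove. Origin and axes as v_block, fixed to it. The faces slope at 45 degrees and form a 90 degree V, 44 mm wide at its top; a seated barrel has its axis 49.5 mm above the bench, at v_block's y = 0 and along its x.
- v_face_right: The two brass faces on the -y side of the groove. Same origin and axes as v_block; fixed to it.
- end_stop: Blue bracket on the V-block's plate, x = +79 to +93 mm, 40 mm wide, top 66 mm above the bench; origin and axes as v_block. A rigid steel pin (18 mm head, on the barrel's axis line) points from it to -x. How far it stands out is not told: its tip is anywhere from x = +54 to +70 mm, so a barrel touching it has its middle at x = -6 to +10 mm. Feel for it.
- moisture_tin_0: Small open aluminium tin, 60 mm across and 26 mm high, a bystander on the right; origin under its centre.
- moisture_tin_1: Small open aluminium tin, 60 mm across and 26 mm high, a bystander near the middle of the bench; origin under its centre.

How it is judged:
By the outcome, as a careful person would: the job done as asked, in the order asked, and still so for the second after the job is handed in, while the arm keeps its last pose, push and grip.
It also fails if it takes over 54 s, if anything falls off the work surface, if the arm or the gripper's body presses on something with over 40 N, if the wrist force passes 120 N, or if a joint passes its speed limit or range.

### The arm

A 6-joint arm with a two-finger parallel gripper is mounted at the origin on a cart in front of the work surface, level with it; the furniture and walls round the work are solid. World frame = base frame: x ahead of the robot, y to its left, z up, the work surface at z = 0. Lengths are in m, angles in rad, forces in N, time in s.
With the tool pointing down it reaches from about 0.35 to 0.775 m from the base axis. Payload 5.5 kg.
Tool frame: the origin (TCP) lies midway between the tips of the shut fingers; the grasp point (between the pads) lies grip_point_offset behind it (grip_point_offset is the distance from the TCP to the grasp point, in m); z points along the fingers, y is the direction in which the jaws open and shut (so a half turn about z gives the same grasp; the last joint's range is limited). The gripper opens to 85 mm and grips with 20 to 120 N. Pads are 22 mm wide; open, the fingers measure 114 mm over their backs; the gripper's body (76 mm by 85 mm) begins 54 mm behind the grasp point. The pads swing forward as they close: fully open they stand 13 mm farther back than shut.
Start: joints at [1.09, 0.313, 0.046, 1.304, 0, 1.431], TCP at [0.192, 0.542, 0.202] pointing down, gripper open.
Joint ranges: [-2.76, 2.76], [-0.86, 1.69], [-1.03, 1.26], [-2.2, 2.34], [-1.47, 1.5], [-3.14, 3.14]. Speed limits (rad/s): [2.57, 2.57, 3.14, 3.14, 3.14, 3.14].

### API

Orientations are given as a unit quaternion [w, x, y, z].
In Python, from workcell import * gives the robot as it stands.
- The arm moves only by the tool send_rows, never from a script. Its argument "series" is one flat list of numbers, 7 for each row, row after row: the shift along the tool's x, y, z in cm, then the turn, a rotation vector about the tool's x, y, z in degrees, then the opening, from 0 (shut) to 1 (fully open). A call has 1 to 10 rows; each row is the pose to reach, as a shift and turn from the pose commanded when the call began, along the tool's axes at that moment; what a row does not reach only later rows make up. A row lasts 1/12 s, in which the tool goes at most 41.7 mm and 7.16 degrees, less where a joint would pass 70% of its speed; a pose out of reach is approached as far as the arm can. A call with a gripper value outside its range is refused whole. The fingers move at their own pace and stop on an object; "newtons" is the grip in N (left out, the last holds). Time passes only in rows, so rows that repeat a pose let the fingers close. It gives the time, the measured TCP pose, the force and the opening at its end, in the units of the state.
- get_state(): the state, without advancing time (a new reading comes with each control period).
- read_camera(name): name is "scene" or "top" or "wrist"; returns the picture (400x640x3 uint8, blue, green, red); there is no depth.
- camera_info(name): a dict with "K" (3x3 intrinsics, pixels), "D" ([k1, k2, p1, p2, k3] as OpenCV has them; the pictures are not rectified), "xyz" and "attitude" of the camera in the world. Camera axes: x right, y down, z forward; pixel columns grow to the right and rows downward; lengths in m; the calibration is good to about 2 mm. A picture is of the moment at which its call begins: read the wrist's pose just before it. camera_info takes no time and is no camera call; for the wrist camera it gives the pose at the moment of the call.
- hand_in(): hands the job in, once; it reports no verdict.
Trained networks look in the newest picture that a camera, given by its name, has taken for a name from the list of things; names that differ only in an ending like _2 or _b are one class to them, and where a whole thing is asked for, a point or a joint stands for the part that bears it (a point fixed in the world has none). Each returns a list of dicts, best first, with "p" (0 to 1); they miss things now and then, are a little off and sometimes report something else, mostly with a low value. They report only what shows in the picture. A call takes as long as a camera call.
- silhouettes(camera, label): "pixels" (400x640 bool, what is visible of it) and "box" ([left, top, width, height] in pixels, round what is visible of it).
The state is a dict: "clock": time; "joint_pos": joint angles; "qvel": joint speeds; "tau": joint torques, N m; "tcp_pos": TCP position; "orientation": TCP orientation; "wrist_force": force on the tool from outside, world axes, zero at the start; "ft_torque": the same for the moment, N m; "finger_gap": finger opening in m.
Only numpy, scipy, OpenCV 4.12 (cv2) and the standard library are available. Lean on these libraries where they do the work, as an engineer would, in place of code of your own. Each camera call takes 0.05 s, during which the arm holds its last target. There are 200 camera calls.

## Working session

There is one attempt and no reset: what is moved stays moved. The work goes in short steps, Python scripts to look and compute and a tool call to move; the robot and the scene stay as the last step left them, time stands still between calls to the robot, and variables do not carry over. Pictures are saved under pics/ and viewed, about 8 in all and at most 12, crops included, and the job is handed in when it is done.

Besides the shell and the picture viewer there is one more tool, called by a JSON object that holds its "api" and its "payload". send_rows: Moves the arm, as the interface text tells. Its arguments: {"type":"object","properties":{"series":{"type":"array"},"newtons":{"type":"number"}},"required":["series"]}

```bash
mkdir -p pics; ls; python3 - <<'E'
from workcell import *
import cv2,numpy as np
s=get_state();print(s)
try: print(grip_point_offset)
except Exception as e: print(e)
for n in["top","scene"]:
    im=read_camera(n);cv2.imwrite(f"pics/{n}0.png",im);i=camera_info(n);print(n,i)
    for l in["lens_barrel","cradle","v_block","v_face_left","v_face_right","end_stop"]:
        for d in silhouettes(n,l)[:2]:
            ys,xs=np.nonzero(d["pixels"]);print(l,round(d["p"],2),d["box"],xs.mean().round(1),ys.mean().round(1),len(xs))
E
```

```text
pics
{'clock': 0.0, 'joint_pos': array([1.09042385e+00, 3.14028781e-01, 4.49509559e-02, 1.30363349e+00,
       3.23663494e-05, 1.43119341e+00]), 'qvel': array([-0.00187981,  0.00086062, -0.00041032,  0.00170367, -0.00110723,
       -0.00118694]), 'tau': array([-1.11975492e-03, -4.80628932e+01,  2.98533565e+01,  1.94628682e-02,
       -1.93314982e-04,  2.47652480e-05]), 'tcp_pos': array([0.19189608, 0.54140514, 0.20148136]), 'orientation': array([-3.07493122e-04,  1.69561510e-01,  9.85519141e-01, -9.06922804e-04]), 'wrist_force': array([-0.09321797,  0.05131431, -0.46311356]), 'ft_torque': array([ 0.00124195, -0.01571309,  0.06559273]), 'finger_gap': 0.08540927604247904}
0.0187
top {'K': array([[486.23359277,   0.        , 323.47753846],
       [  0.        , 486.23359277, 189.77910306],
       [  0.        ,   0.        ,   1.        ]]), 'D': array([-0.108098,  0.      ,  0.      ,  0.      ,  0.      ]), 'xyz': array([ 0.50684504, -0.06427479,  0.99607096]), 'attitude': array([-0.03238433,  0.71277278, -0.69925837,  0.04409037])}
lens_barrel 0.88 [233.8, 236.3, 37.8, 57.8] 251.6 26
[... 378 characters left out ...]
5, 213.4, 20.5, 15.3] 358.9 221.7 150
scene {'K': array([[489.57516181,   0.        , 309.43470258],
       [  0.        , 489.57516181, 203.34033605],
       [  0.        ,   0.        ,   1.        ]]), 'D': array([-0.04366814,  0.        ,  0.        ,  0.        ,  0.        ]), 'xyz': array([-0.03336635, -0.62990703,  0.68675402]), 'attitude': array([-0.41416968,  0.8050857 , -0.38323302,  0.18284679])}
lens_barrel 0.6 [191.3, 208.8, 55.2, 35.1] 217.5 224.9 888
cradle 0.69 [191.6, 225.6, 52.8, 29.2] 220.2 239.5 643
v_block 0.61 [271.7, 220.5, 67.0, 84.2] 307.1 268.4 3142
v_face_right 0.54 [295.6, 252.3, 24.3, 41.6] 308.6 270.7 136
end_stop 0.85 [307.7, 223.2, 24.2, 29.9] 319.2 236.8 526
```

```bash
cat > h.py <<'E'
from workcell import *
import cv2,numpy as np
from scipy.spatial.transform import Rotation as R
def rot(q): return R.from_quat(np.r_[q[1:],q[0]]).as_matrix()
def ray(ci,uv,z):
    p=cv2.undistortPoints(np.array(uv,float).reshape(-1,1,2),ci["K"],ci["D"]).reshape(-1,2)
    d=np.c_[p,np.ones(len(p))]@rot(ci["attitude"]).T
    return ci["xyz"]+d*((z-ci["xyz"][2])/d[:,2])[:,None]
def proj(ci,P):
    M=rot(ci["attitude"]).T
    return cv2.projectPoints(np.array(P,float).reshape(-1,1,3),cv2.Rodrigues(M)[0],-M@ci["xyz"],ci["K"],ci["D"])[0].reshape(-1,2)
E
python3 - <<'E'
from h import *
a=cv2.imread("pics/top0.png")[140:320,200:440];cv2.imwrite("pics/topc.png",cv2.resize(a,None,fx=3.3,fy=3.3,interpolation=cv2.INTER_CUBIC))
ci=camera_info("top")
d=silhouettes("top","lens_barrel")[0]
def axis(m,z):
    ys,xs=np.nonzero(m);P=ray(ci,np.c_[xs,ys],z)[:,:2]
    c=P.mean(0);w,v=np.linalg.eigh(np.cov((P-c).T));t=(P-c)@v
    return c,np.degrees(np.arctan2(v[1,1],v[0,1])),np.ptp(t,axis=0)
print("barrel",axis(d["pixels"],.04))
for l,z in(("cradle",.026),("v_block",.03),("end_stop",.066),("v_face_left",.04),("v_face_right",.04)):
    print(l,axis(silhouettes("top",l)[0]["pixels"],z))
E
```

```text
barrel (array([0.46238709, 0.05828966]), np.float64(163.90884634592294), array([0.03749668, 0.12268845]))
cradle (array([0.45730336, 0.05333956]), np.float64(164.6173310809844), array([0.06386328, 0.10648327]))
v_block (array([ 0.48659205, -0.16656768]), np.float64(-163.9472687495863), array([0.08783755, 0.1529816 ]))
end_stop (array([ 0.54793225, -0.14782437]), np.float64(119.75992669149461), array([0.02126978, 0.04038639]))
v_face_left (array([ 0.47030069, -0.16047044]), np.float64(-162.28783571834165), array([0.0215383 , 0.10113859]))
v_face_right (array([ 0.47584631, -0.18248188]), np.float64(-161.82085266530126), array([0.02188949, 0.09790443]))
```

View pics/topc.png

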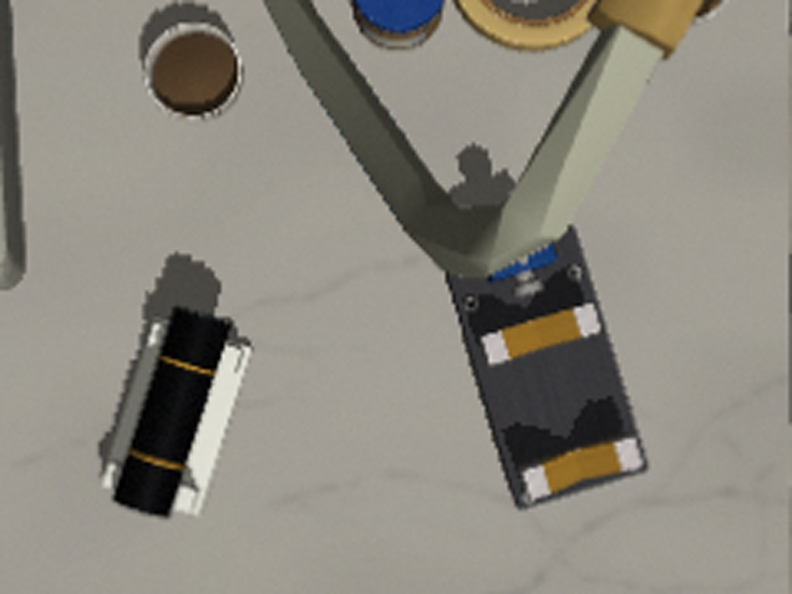

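View pics/scene0.png

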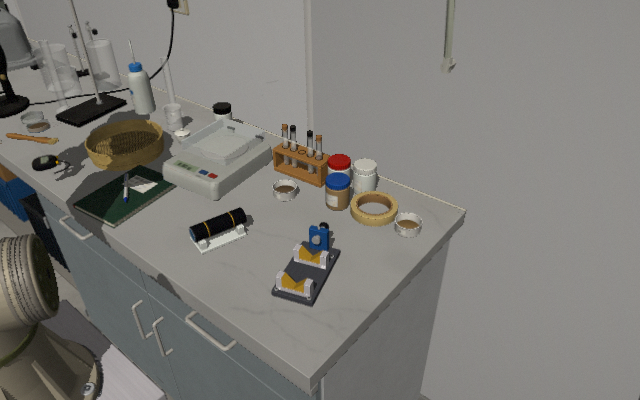

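View pics/top0.png

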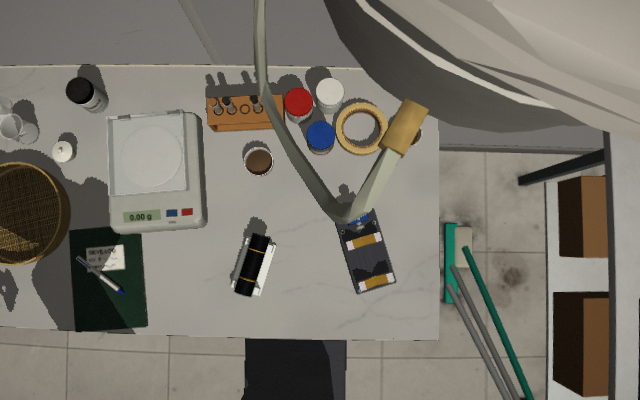

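```bash
python3 - <<'E'
from h import *
from scipy.optimize import least_squares
ci=camera_info("top");cs=camera_info("scene")
B=np.array([[-58,42,14],[-58,-42,14],[98,-42,14],[-50,35,46],[-50,-35,46],[-32,35,46],[-32,-35,46],[32,35,46],[50,35,46],[32,-35,46],[50,-35,46]])/1e3
px=np.array([[522,507],[648,468],[573,226],[528,500],[641,466],[524,475],[633,437],[491,364],[483,342],[601,332],[594,305]])/3.3+[200,140]
def W(p,P): c,s=np.cos(p[2]),np.sin(p[2]);return P@np.array([[c,s,0],[-s,c,0],[0,0,1]])+[p[0],p[1],0]
r=least_squares(lambda p:(proj(ci,W(p,B))-px).ravel(),[.48,-.17,.29])
print("vblock",r.x[:2],np.degrees(r.x[2]));print(np.abs(r.fun).reshape(-1,2).round(1).tolist())
d=silhouettes("scene","v_block")[0]
print("scene: cheek corners pred",proj(cs,W(r.x,B)).round(0).tolist(),d["box"])
# overhead elbow triangulation
def line(c,uv): p=ray(c,[uv],0)[0];d=p-c["xyz"];return c["xyz"],d/np.linalg.norm(d)
def tri(ut,us):
    (a,u),(b,v)=line(ci,ut),line(cs,us);t=np.linalg.lstsq(np.c_[u,-v],b-a,rcond=None)[0]
    return a+u*t[0],b+v*t[1]
print("elbow",tri([345,218],[448,68]))
# barrel from scene
d=silhouettes("scene","lens_barrel")[0]["pixels"];ys,xs=np.nonzero(d);P=ray(cs,np.c_[xs,ys],.04)[:,:2];print("barrel scene",P.mean(0))
E
```

```text
vblock [ 0.47141209 -0.17275484] 17.943814832205458
[[1.1, 1.5], [0.6, 0.8], [0.2, 0.0], [0.8, 0.3], [0.8, 0.2], [0.7, 1.0], [0.5, 0.3], [0.5, 0.9], [0.8, 1.3], [0.4, 0.0], [0.2, 0.6]]
scene: cheek corners pred [[270.0, 292.0], [312.0, 304.0], [340.0, 250.0], [274.0, 277.0], [309.0, 287.0], [278.0, 271.0], [313.0, 280.0], [292.0, 250.0], [296.0, 244.0], [325.0, 258.0], [329.0, 252.0]] [271.7, 220.5, 67.0, 84.2]
elbow (array([ 0.53772689, -0.10100781,  0.39351047]), array([ 0.64648311, -0.32902679,  0.41298473]))
barrel scene [0.45758039 0.05236401]
```

```bash
python3 - <<'E'
from h import *
ci=camera_info("top");cs=camera_info("scene")
for n,uv in dict(elbow=[345,218],woodtip=[420,104],woodbase=[398,150],tube=[265,80],mid=[300,150],t0=[262,5]).items():
    print(n)
    for z in(.3,.4,.5,.6,.7,.8,.9):
        P=ray(ci,[uv],z)[0];print("  ",z,P.round(2),proj(cs,[P])[0].round(0), (rot(cs["attitude"]).T@(P-cs["xyz"]))[2].round(2))
E
```

```text
elbow
   0.3 [ 0.54 -0.11  0.3 ] [295. 120.] 0.86
   0.4 [ 0.54 -0.1   0.4 ] [288.  65.] 0.8
   0.5 [ 0.53 -0.09  0.5 ] [279.   1.] 0.74
   0.6 [ 0.53 -0.09  0.6 ] [270. -72.] 0.68
   0.7 [ 0.52 -0.08  0.7 ] [ 259. -157.] 0.62
   0.8 [ 0.52 -0.08  0.8 ] [ 246. -255.] 0.56
   0.9 [ 0.51 -0.07  0.9 ] [ 231. -367.] 0.5
woodtip
   0.3 [ 0.71 -0.22  0.3 ] [400. 103.] 0.9
   0.4 [ 0.68 -0.19  0.4 ] [385.  52.] 0.84
   0.5 [ 0.65 -0.17  0.5 ] [368.  -8.] 0.77
   0.6 [ 0.62 -0.15  0.6 ] [347. -77.] 0.71
   0.7 [ 0.59 -0.13  0.7 ] [ 322. -158.] 0.64
   0.8 [ 0.57 -0.11  0.8 ] [ 292. -254.] 0.57
   0.9 [ 0.54 -0.09  0.9 ] [ 256. -365.] 0.51
woodbase
   0.3 [ 0.64 -0.18  0.3 ] [364. 111.] 0.88
   0.4 [ 0.62 -0.17  0.4 ] [351.  58.] 0.82
   0.5 [ 0.6  -0.15  0.5 ] [337.  -3.] 0.75
   0.6 [ 0.58 -0.13  0.6 ] [319. -75.] 0.69
   0.7 [ 0.56 -0.11  0.7 ] [ 299. -158.] 0.63
   0.8 [ 0.55 -0.1   0.8 ] [ 275. -255.] 0.57
   0.9 [ 0.53 -0.08  0.9 ] [ 247. -366.] 0.51
tube
   0.3 [0.74 0.01 0.3 ] [315.  70.] 1.04
   0.4 [0.71 0.   0.4 ] [307.  28.] 0.96
   0.5 [ 0.68 -0.01  0.5 ] [298. -22.] 0.87
   0.6 [ 0.64 -0.02  0.6 ] [288. -83.] 0.79
   0.7 [ 0.61 -0.03  0.7 ] [ 275. -156.] 0.7
   0.8 [ 0.57 -0.04  0.8 ] [ 259. -246.] 0.61
   0.9 [ 0.54 -0.05  0.9 ] [ 239. -357.] 0.53
mid
   0.3 [ 0.64 -0.04  0.3 ] [302.  93.] 0.95
   0.4 [ 0.62 -0.04  0.4 ] [295.  45.] 0.88
   0.5 [ 0.6  -0.05  0.5 ] [287. -12.] 0.81
   0.6 [ 0.58 -0.05  0.6 ] [277. -78.] 0.73
   0.7 [ 0.56 -0.05  0.7 ] [ 265. -156.] 0.66
   0.8 [ 0.54 -0.06  0.8 ] [ 251. -250.] 0.59
   0.9 [ 0.53 -0.06  0.9 ] [ 234. -362.] 0.52
t0
   0.3 [0.86 0.02 0.3 ] [344.  54.] 1.12
   0.4 [0.81 0.01 0.4 ] [336.  16.] 1.02
   0.5 [ 0.76 -0.    0.5 ] [325. -31.] 0.93
   0.6 [ 0.71 -0.01  0.6 ] [312. -87.] 0.83
   0.7 [ 0.66 -0.03  0.7 ] [ 296. -156.] 0.73
   0.8 [ 0.61 -0.04  0.8 ] [ 275. -243.] 0.64
   0.9 [ 0.56 -0.05  0.9 ] [ 248. -354.] 0.54
```

{"api": "send_rows", "payload": {"series": [0,0,0,0,0,0,1]}}

```text
clock: 1.18
tcp_pos: [0.1923, 0.542, 0.2024]
orientation: [0.0, 0.17, 0.986, 0.0]
wrist_force: [-1.1, -0.8, 0.4]
finger_gap: 0.0853
```

{"api": "send_rows", "payload": {"series": [-1,-0.9,0,0,0,0,1,-3.2,-2.8,0,0,0,0,1,-6,-5.3,0,0,0,0,1,-9,-8,0,0,0,0,1,-12,-10.6,0,0,0,0,1,-15,-13.2,0.5,0,0,0,1,-18,-15.8,1,0,0,0,1,-21,-18.4,1.5,0,0,-1,1,-24,-21,2,0,0,-1.5,1,-27,-23.6,3,0,0,-2,1]}}

```text
clock: 2.02
tcp_pos: [0.3687, 0.2272, 0.1732]
orientation: [0.001, 0.152, 0.988, 0.001]
wrist_force: [0.9, -0.2, -0.4]
finger_gap: 0.0854
```

{"api": "send_rows", "payload": {"series": [-3,-2.6,1,0,0,-0.5,1,-6,-5.2,2,0,0,-1,1,-9,-7.8,3,0,0,-1.5,1,-11.5,-10.2,4,0,0,-1.5,1,-13.3,-12,4.8,0,0,-1.5,1,-14.1,-12.7,5,0,0,-1.5,1,-14.1,-12.7,5,0,0,-1.5,1,-14.1,-12.7,5,0,0,-1.5,1]}}

```text
clock: 2.68
tcp_pos: [0.4635, 0.0655, 0.1225]
orientation: [-0.0, 0.14, 0.99, 0.0]
wrist_force: [-1.1, 0.0, 0.8]
finger_gap: 0.0853
```

```bash
cat >> h.py <<'E'
def togo(goal,yaw=None):
    s=get_state();M=rot(s["orientation"]);d=M.T@(np.array(goal)-s["tcp_pos"])*100
    y=np.degrees(np.arctan2(M[1,0],M[0,0]))
    print("t",round(s["clock"],2),"tcp",s["tcp_pos"].round(4),"toolx yaw",y.round(2),"tilt",M[:,2].round(4),"F",s["wrist_force"].round(1),"gap",round(s["finger_gap"],4),"\n shift cm",d.round(2),"turn z",None if yaw is None else round(-((yaw-y+180)%360-180),2))
E
python3 - <<'E'
from h import *
togo([.462,.059,.0155],163.9)
ci=camera_info("wrist");im=read_camera("wrist");cv2.imwrite("pics/w1.png",im)
for l in("lens_barrel","cradle"):
    d=silhouettes("wrist",l)
    if d:
        d=d[0];ys,xs=np.nonzero(d["pixels"]);P=ray(ci,np.c_[xs,ys],.034 if l[0]=="l" else .026)[:,:2];c=P.mean(0);w,v=np.linalg.eigh(np.cov((P-c).T));print(l,d["p"],d["box"],c,np.degrees(np.arctan2(v[1,1],v[0,1])),np.ptp((P-c)@v,axis=0))
print(ci["xyz"])
E
```

```text
t 2.68 tcp [0.4635 0.0655 0.1225] toolx yaw 163.89 tilt [-8.e-04  6.e-04 -1.e+00] F [-1.1  0.   0.8] gap 0.0853 
 shift cm [-0.05 -0.67 10.7 ] turn z -0.01
lens_barrel 0.93 [284.1, 121.0, 54.5, 151.3] [0.46047756 0.06032457] 163.60931261072602 [0.0370638  0.12933619]
cradle 0.9 [278.1, 126.5, 70.1, 118.1] [0.45368632 0.06341818] 164.71819669447748 [0.06176159 0.10521257]
[0.40035936 0.08393222 0.29361461]
```

View pics/w1.png

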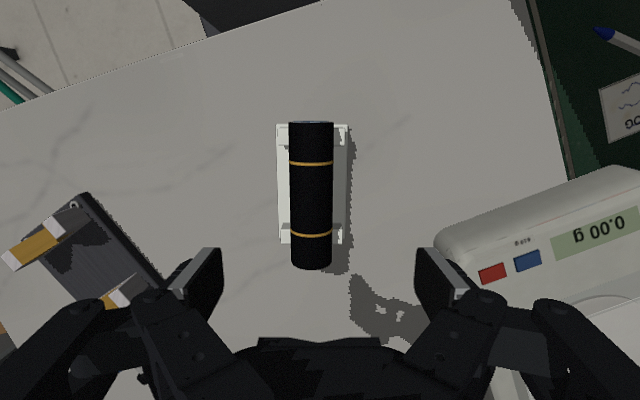

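{"api": "send_rows", "payload": {"series": [0,-0.3,1,0,0,0,1,0,-0.65,3,0,0,0,1,0,-0.65,5,0,0,0,1,0,-0.65,7,0,0,0,1,0,-0.65,9,0,0,0,1,0,-0.65,10.2,0,0,0,1,0,-0.65,10.8,0,0,0,1,0,-0.65,10.9,0,0,0,1,0,-0.65,10.9,0,0,0,1]}}

```text
clock: 3.58
tcp_pos: [0.4622, 0.0602, 0.0138]
orientation: [0.0, 0.139, 0.99, 0.0]
wrist_force: [0.1, -0.4, 0.5]
finger_gap: 0.0852
```

```bash
python3 - <<'E'
from h import *
togo([.462,.059,.013],163.9)
im=read_camera("wrist");cv2.imwrite("pics/w2.png",im)
E
```

```text
t 3.58 tcp [0.4622 0.0602 0.0138] toolx yaw 164.06 tilt [ 3.e-04  1.e-04 -1.e+00] F [ 0.1 -0.4  0.5] gap 0.0852 
 shift cm [-0.01 -0.12  0.08] turn z 0.16
```

View pics/w2.png

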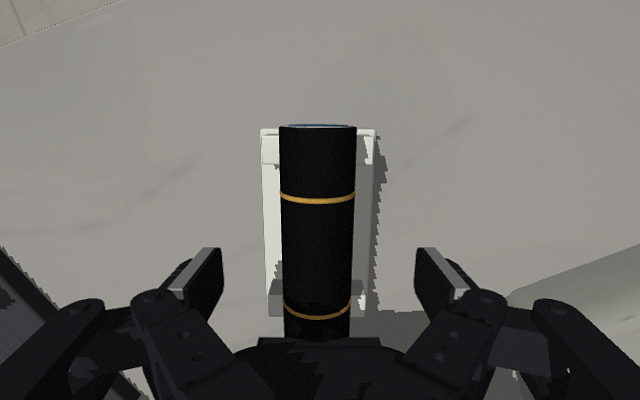

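{"api": "send_rows", "payload": {"series": [0,0,0,0,0,0,0.6,0,0,0,0,0,0,0.5,0,0,0,0,0,0,0.4,0,0,0,0,0,0,0.3,0,0,0,0,0,0,0.2,0,0,0,0,0,0,0.2,0,0,0,0,0,0,0.2,0,0,0,0,0,0,0.2,0,0,0,0,0,0,0.2,0,0,0,0,0,0,0.2], "newtons": 50}}

```text
clock: 4.47
tcp_pos: [0.4625, 0.0593, 0.0139]
orientation: [0.0, 0.139, 0.99, -0.0]
wrist_force: [-0.9, -0.3, 5.5]
finger_gap: 0.026
```

{"api": "send_rows", "payload": {"series": [0,0,0,0,0,0,0.1,0,0,0,0,0,0,0,0,0,0,0,0,0,0,0,0,-0.3,0,0,0,0,0,0,-0.6,0,0,0,0,0,0,-1,0,0,0,0,0,0,-1.5,0,0,0,0,0,0,-1.5,0,0,0,0]}}

```text
clock: 5.13
tcp_pos: [0.4628, 0.0595, 0.0293]
orientation: [0.001, 0.139, 0.99, 0.0]
wrist_force: [-0.0, -0.0, -2.6]
finger_gap: 0.0268
```

```bash
python3 - <<'E'
from h import *
togo([.462,.059,.15],163.9)
E
```

```text
t 5.13 tcp [0.4628 0.0595 0.0293] toolx yaw 163.98 tilt [ 1.1e-03  1.0e-04 -1.0e+00] F [-0.  -0.  -2.6] gap 0.0268 
 shift cm [  0.05  -0.07 -12.07] turn z 0.08
```

```bash
python3 - <<'E'
from h import *
im=read_camera("wrist");cv2.imwrite("pics/w3.png",im)
im=read_camera("scene");cv2.imwrite("pics/s3.png",cv2.resize(im[150:290,140:300],None,fx=5,fy=4.28,interpolation=cv2.INTER_CUBIC))
E
```

```text
(no output)
```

View pics/w3.png

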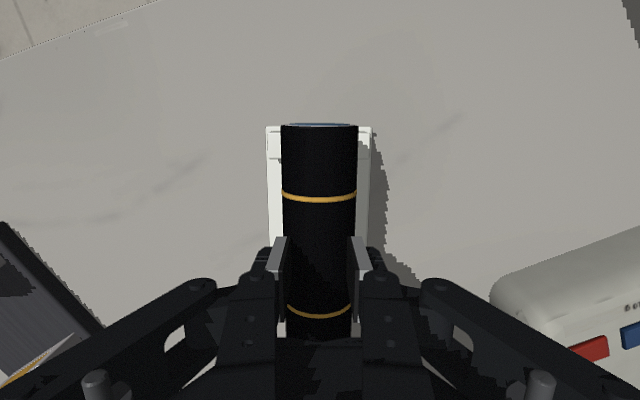

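View pics/s3.png

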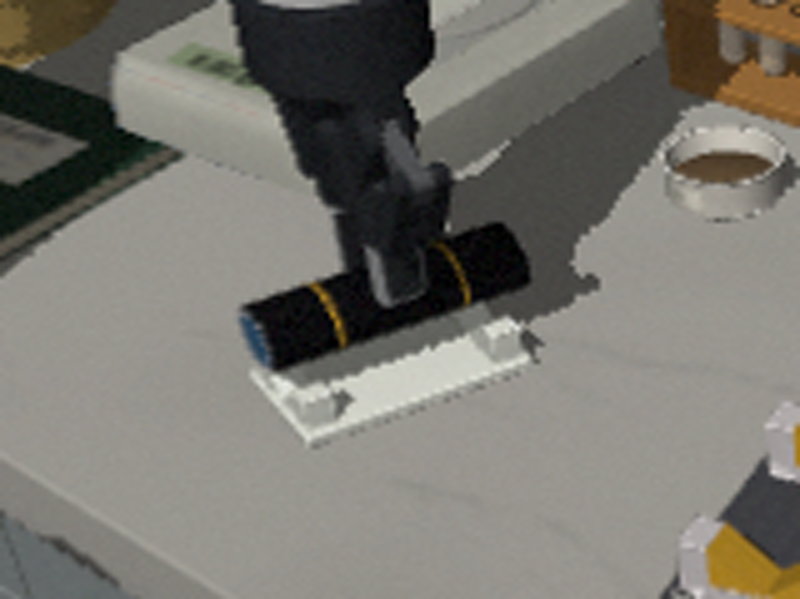

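{"api": "send_rows", "payload": {"series": [0,0,-1.5,0,0,0,0,-0.2,-0.8,-3.5,0,0,-2,0,-0.7,-2.7,-5,0,0,-5,0,-1.4,-5.2,-6,0,0,-9,0,-2.2,-8,-6,0,0,-13,0,-3,-11,-6,0,0,-17,0,-3.8,-14,-6,0,0,-21,0,-4.6,-17,-6,0,0,-25,0,-5.4,-19.7,-6,0,0,-29,0,-5.9,-21.7,-6,0,0,-32,0]}}

```text
clock: 6.07
tcp_pos: [0.459, -0.1678, 0.0882]
orientation: [0.0, -0.14, 0.99, -0.0]
wrist_force: [1.2, -0.2, -2.9]
finger_gap: 0.0261
```

{"api": "send_rows", "payload": {"series": [0,-0.5,0,0,0,-1,0,0.1,-1,0,0,0,-1.9,0,0.1,-1,0,0,0,-1.9,0,0.1,-1,0,0,0,-1.9,0]}}

```text
clock: 6.4
tcp_pos: [0.4608, -0.1745, 0.0884]
orientation: [0.0, -0.155, 0.988, 0.0]
wrist_force: [0.5, -0.2, -0.2]
finger_gap: 0.0002
```

```bash
python3 - <<'E'
from h import *
togo([.4600,-.1765,.09],197.9)
ci=camera_info("wrist");im=read_camera("wrist");cv2.imwrite("pics/w4.png",im)
B=np.array([[-58,42,14],[-58,-42,14],[-50,35,46],[-50,-35,46],[-32,35,46],[-32,-35,46],[32,35,46],[32,-35,46],[-50,22,46],[-50,-22,46]])/1e3
p=[.4714,-.1728,np.radians(17.9)];c,s=np.cos(p[2]),np.sin(p[2])
print(proj(ci,B@np.array([[c,s,0],[-s,c,0],[0,0,1]])+[p[0],p[1],0]).round(0).tolist())
E
```

```text
t 6.4 tcp [ 0.4608 -0.1745  0.0884] toolx yaw -162.13 tilt [ 0.e+00  6.e-04 -1.e+00] F [ 0.5 -0.2 -0.2] gap 0.0002 
 shift cm [ 0.14 -0.16 -0.16] turn z -0.03
[[371.0, 139.0], [260.0, 139.0], [368.0, 155.0], [263.0, 155.0], [367.0, 182.0], [264.0, 182.0], [363.0, 267.0], [268.0, 267.0], [348.0, 155.0], [282.0, 155.0]]
```

View pics/w4.png

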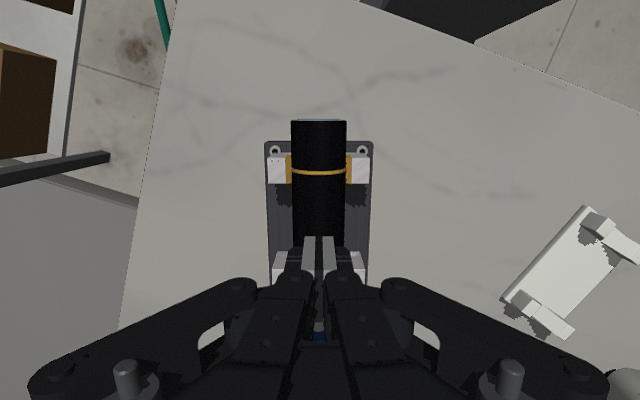

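```bash
python3 - <<'E'
from h import *
ci=camera_info("wrist");a=np.radians(17.9);ux=np.array([np.cos(a),np.sin(a)]);uy=np.array([-ux[1],ux[0]]);o=np.array([.4714,-.1728])
def b(uv,z): 
    P=ray(ci,uv,z)[:,:2]-o;return np.c_[P@ux,P@uy].round(4).tolist()
print("cheek corners (-50,+-35),(-32,..)",b([[267,157],[372,157],[267,184],[372,184]],.046))
print("band top",b([[319,172]],.0675),"end top edge",b([[319,120]],.0675),"sides",b([[292,140],[347,140]],.0495))
d=silhouettes("wrist","lens_barrel")[0];print(d["p"],d["box"]);m=d["pixels"]
for r in(130,150,160,190,210):
    x=np.nonzero(m[r])[0];print(r,x.min(),x.max(),b([[x.min(),r],[x.max(),r]],.0495))
im=read_camera("wrist")
for c in(315,319,323): 
    col=im[100:240,c].astype(int);print(c,[ (100+i) for i in range(140) if col[i,2]-col[i,0]>50])
for l in("v_block","v_face_left","v_face_right"):
    for d in silhouettes("wrist",l)[:1]: print(l,d["p"],d["box"])
E
```

```text
cheek corners (-50,+-35),(-32,..) [[-0.0487, -0.0319], [-0.0487, 0.0383], [-0.0303, -0.0326], [-0.0303, 0.039]]
band top [[-0.0423, 0.0028]] end top edge [[-0.0731, 0.0028]] sides [[-0.0602, -0.0146], [-0.0601, 0.021]]
0.92 [289.0, 121.5, 63.6, 125.5]
130 291 346 [[-0.0665, -0.0152], [-0.0665, 0.0202]]
150 290 345 [[-0.0537, -0.0161], [-0.0537, 0.0198]]
160 290 345 [[-0.0472, -0.0162], [-0.0471, 0.02]]
190 292 344 [[-0.0269, -0.0153], [-0.0269, 0.0197]]
210 293 344 [[-0.0128, -0.015], [-0.0128, 0.02]]
315 [171, 172, 173, 174]
319 [171, 172, 173, 174]
323 [171, 172, 173, 174]
v_block 0.78 [264.1, 140.9, 108.5, 200.2]
v_face_left 0.68 [282.3, 157.5, 10.4, 22.5]
v_face_right 0.62 [283.6, 152.8, 10.3, 31.6]
```

```bash
python3 - <<'E'
from h import *
ci=camera_info("wrist");s=get_state();M=rot(s["orientation"])
for y in(.0001,.0134,.0427):
  for h in(0,.005,.01,.015,.02,.03,.04):
    print(y,h,proj(ci,[s["tcp_pos"]+M@[.011,k*y,-h] for k in(1,-1)]).round(0).tolist())
a=cv2.imread("pics/w4.png")[215:310,250:390];b=cv2.imread("pics/w3.png")[215:310,250:390]
cv2.imwrite("pics/fing.png",cv2.resize(np.vstack([a,b]),None,fx=3,fy=3,interpolation=cv2.INTER_CUBIC))
E
```

```text
0.0001 0 [[318.0, 215.0], [317.0, 215.0]]
0.0001 0.005 [[318.0, 218.0], [317.0, 218.0]]
0.0001 0.01 [[318.0, 221.0], [317.0, 221.0]]
0.0001 0.015 [[318.0, 224.0], [317.0, 224.0]]
0.0001 0.02 [[317.0, 227.0], [317.0, 227.0]]
0.0001 0.03 [[317.0, 235.0], [317.0, 235.0]]
0.0001 0.04 [[317.0, 243.0], [317.0, 243.0]]
0.0134 0 [[341.0, 215.0], [294.0, 215.0]]
0.0134 0.005 [[342.0, 218.0], [293.0, 218.0]]
0.0134 0.01 [[343.0, 221.0], [292.0, 221.0]]
0.0134 0.015 [[343.0, 224.0], [291.0, 224.0]]
0.0134 0.02 [[344.0, 227.0], [291.0, 227.0]]
0.0134 0.03 [[346.0, 235.0], [289.0, 235.0]]
0.0134 0.04 [[348.0, 243.0], [287.0, 243.0]]
0.0427 0 [[393.0, 215.0], [241.0, 215.0]]
0.0427 0.005 [[395.0, 218.0], [239.0, 218.0]]
0.0427 0.01 [[398.0, 221.0], [237.0, 221.0]]
0.0427 0.015 [[400.0, 224.0], [235.0, 224.0]]
0.0427 0.02 [[402.0, 227.0], [232.0, 227.0]]
0.0427 0.03 [[408.0, 234.0], [227.0, 235.0]]
0.0427 0.04 [[414.0, 243.0], [220.0, 243.0]]
```

View pics/fing.png

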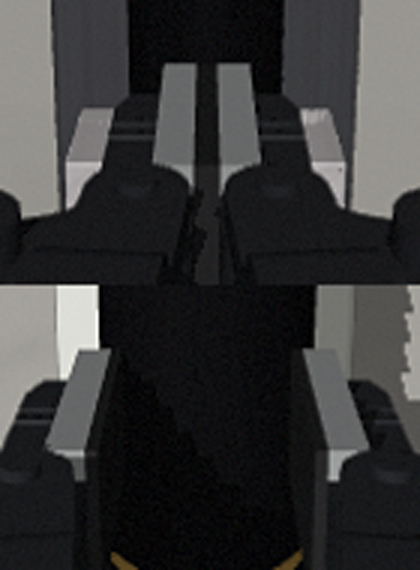

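{"api": "send_rows", "payload": {"series": [0,0,0,0,0,0,1,0,0,0,0,0,0,1,0,0,0,0,0,0,1,0,0,0,0,0,0,1,0,0,0,0,0,0,1,0,0,0,0,0,0,1,0,0,0,0,0,0,1,0,0,0,0,0,0,1,0,0,0,0,0,0,1,0,0,0,0,0,0,1]}}

```text
clock: 7.53
tcp_pos: [0.4608, -0.1753, 0.0884]
orientation: [0.0, -0.155, 0.988, 0.0]
wrist_force: [-1.0, -0.3, -0.2]
finger_gap: 0.0852
```

{"api": "send_rows", "payload": {"series": [0,0,1,0,0,0,1,0,0,2.5,0,0,0,1,0,0,4,0,0,0,1,0,0,5.5,0,0,0,1,0,0,6.5,0,0,0,1,0,0,7,0,0,0,1,0,0,7.2,0,0,0,1,0,0,7.2,0,0,0,1]}}

```text
clock: 8.2
tcp_pos: [0.4606, -0.1751, 0.016]
orientation: [-0.0, -0.155, 0.988, 0.0]
wrist_force: [0.7, -0.5, 0.6]
finger_gap: 0.0855
```

```bash
python3 - <<'E'
from h import *
togo([.4608,-.1745,.003],197.9)
ci=camera_info("wrist");im=read_camera("wrist");cv2.imwrite("pics/w5.png",im)
s=get_state();M=rot(s["orientation"])
for h in(.01,.02,.03,.04,.05): print(h,proj(ci,[s["tcp_pos"]+M@[.011,k*.0427,-h] for k in(1,-1)]).round(0).tolist())
for z in(.0315,.0495): print(z,proj(ci,[[*s["tcp_pos"][:2],z]]).round(0).tolist())
E
```

```text
t 8.2 tcp [ 0.4606 -0.1751  0.016 ] toolx yaw -162.13 tilt [-6.e-04  5.e-04 -1.e+00] F [ 0.7 -0.5  0.6] gap 0.0855 
 shift cm [-0.04  0.06  1.3 ] turn z -0.03
0.01 [[397.0, 222.0], [236.0, 222.0]]
0.02 [[402.0, 228.0], [231.0, 228.0]]
0.03 [[407.0, 235.0], [226.0, 236.0]]
0.04 [[413.0, 244.0], [219.0, 244.0]]
0.05 [[420.0, 253.0], [212.0, 253.0]]
0.0315 [[317.0, 245.0]]
0.0495 [[316.0, 260.0]]
```

View pics/w5.png

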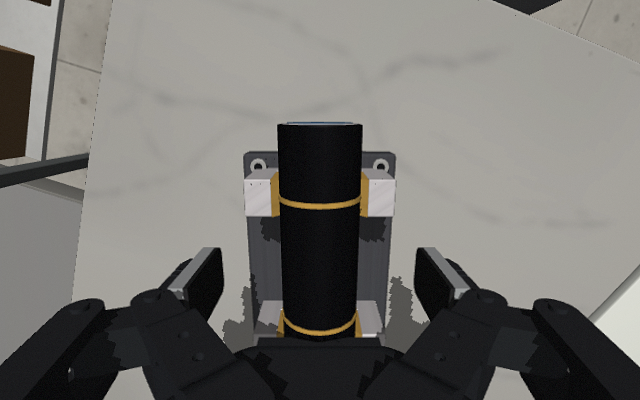

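{"api": "send_rows", "payload": {"series": [0,0,0.5,0,0,0,1,0,0,1,0,0,0,1,0,0,1.4,0,0,0,1,0,0,1.6,0,0,0,1,0,0,1.6,0,0,0,1]}}

```text
clock: 8.67
tcp_pos: [0.4604, -0.175, -0.0002]
orientation: [-0.0, -0.155, 0.988, 0.0]
wrist_force: [0.7, -0.3, -0.5]
finger_gap: 0.0857
```

{"api": "send_rows", "payload": {"series": [0,0,0,0,0,0,0.7,0,0,0,0,0,0,0.6,0,0,0,0,0,0,0.5,0,0,0,0,0,0,0.45,0,0,0,0,0,0,0.4,0,0,0,0,0,0,0.35,0,0,0,0,0,0,0.3,0,0,0,0,0,0,0.3,0,0,0,0,0,0,0.3,0,0,0,0,0,0,0.3], "newtons": 25}}

```text
clock: 9.5
tcp_pos: [0.4608, -0.1748, 0.0006]
orientation: [0.0, -0.155, 0.988, 0.0]
wrist_force: [-0.5, 3.4, 5.4]
finger_gap: 0.0349
```

```bash
cat >> h.py <<'E'
def force(bias=0):
    s=get_state();M=rot(s["orientation"]);a=np.radians(17.9);u=np.array([np.cos(a),np.sin(a),0]);v=np.array([-u[1],u[0],0])
    F=s["wrist_force"];d=s["tcp_pos"]-[.4714,-.1728,0]
    print("t",round(s["clock"],2),"F block xyz",np.round([F@u,F@v,F[2]],2),"tool F",(M.T@F).round(2),"pos block mm",(np.array([d@u,d@v,d[2]])*1e3).round(2),"gap",round(s["finger_gap"],4),"T",s["ft_torque"].round(2))
E
python3 -c "
from h import *
force()"
```

```text
t 9.5 F block xyz [0.59 3.38 5.36] tool F [-0.59  3.38 -5.36] pos block mm [-10.72   1.36   0.62] gap 0.0349 T [0.64 0.24 0.02]
```

{"api": "send_rows", "payload": {"series": [0,0,0,0,0,0,0.2,0,0,0,0,0,0,0.1,0,0,0,0,0,0,0,0,0,0,0,0,0,0,0,0,0,0,0,0,0], "newtons": 60}}

```text
clock: 9.92
tcp_pos: [0.4608, -0.1748, 0.0008]
orientation: [0.0, -0.156, 0.988, 0.0]
wrist_force: [-1.0, 3.6, 7.2]
finger_gap: 0.0346
```

```bash
python3 -c "
from h import *
force()
print(camera_info('wrist')['xyz'])
for d in silhouettes('wrist','lens_barrel')[:1]: print(d['box'])
im=read_camera('wrist');cv2.imwrite('pics/w6.png',im)
for c in (316,320,324):
    col=im[100:260,c].astype(int);print([100+i for i in range(160) if col[i,2]-col[i,0]>50])
"
```

```text
t 9.92 F block xyz [0.2  3.74 7.21] tool F [-0.2   3.74 -7.21] pos block mm [-10.7    1.32   0.77] gap 0.0346 T [ 0.72  0.26 -0.01]
[ 0.39810115 -0.19454636  0.17184966]
[276.3, 122.5, 90.5, 218.7]
[215, 216, 217, 218, 219, 220]
[215, 216, 217, 218, 219, 220]
[215, 216, 217, 218, 219, 220]
```

{"api": "send_rows", "payload": {"series": [0,0.05,0,0,0,0,0,0,0.05,-0.03,0,0,0,0,0,0.05,-0.03,0,0,0,0]}}

```text
clock: 10.27
tcp_pos: [0.4608, -0.1748, 0.0008]
orientation: [0.0, -0.155, 0.988, -0.0]
wrist_force: [-0.9, 2.1, 4.8]
finger_gap: 0.0345
```

```bash
python3 -c "
from h import *
force()"
```

```text
t 10.27 F block xyz [-0.2   2.25  4.76] tool F [ 0.2   2.25 -4.76] pos block mm [-10.68   1.33   0.82] gap 0.0345 T [0.33 0.09 0.01]
```

{"api": "send_rows", "payload": {"series": [0,0.06,-0.03,0,0,0,0,-0.1,0.06,-0.03,0,0,0,0,-0.2,0.06,-0.03,0,0,0,0,-0.3,0.06,-0.03,0,0,0,0,-0.4,0.06,-0.03,0,0,0,0,-0.5,0.06,-0.03,0,0,0,0]}}

```text
clock: 10.77
tcp_pos: [0.4655, -0.1732, 0.001]
orientation: [0.0, -0.155, 0.988, -0.0]
wrist_force: [0.8, -2.1, 0.3]
finger_gap: 0.0345
```

```bash
python3 -c "
from h import *
force()"
```

```text
t 10.77 F block xyz [ 0.09 -2.28  0.3 ] tool F [-0.09 -2.28 -0.3 ] pos block mm [-5.69  1.46  0.97] gap 0.0345 T [-0.62  0.04 -0.01]
```

{"api": "send_rows", "payload": {"series": [-0.1,-0.03,0.02,0,0,0,0,-0.2,-0.03,0.02,0,0,0,0,-0.3,-0.03,0.02,0,0,0,0]}}

```text
clock: 11.02
tcp_pos: [0.4685, -0.1723, 0.0009]
orientation: [0.0, -0.155, 0.988, -0.0]
wrist_force: [0.3, -3.5, 0.3]
finger_gap: 0.0346
```

{"api": "send_rows", "payload": {"series": [-0.1,0,0,0,0,0,0,-0.2,0,0,0,0,0,0]}}

```text
clock: 11.18
tcp_pos: [0.4704, -0.1717, 0.0009]
orientation: [0.0, -0.155, 0.988, -0.0]
wrist_force: [0.2, -3.9, -0.2]
finger_gap: 0.0344
```

```bash
python3 -c "
from h import *
force()"
```

```text
t 11.18 F block xyz [-1.03 -3.72 -0.18] tool F [ 1.03 -3.72  0.19] pos block mm [-0.6   1.37  0.89] gap 0.0344 T [-0.82  0.03 -0.01]
```

{"api": "send_rows", "payload": {"series": [0,-0.05,0.04,0,0,0,0,-0.1,-0.06,0.04,0,0,0,0,-0.2,-0.06,0.04,0,0,0,0]}}

```text
clock: 11.43
tcp_pos: [0.4717, -0.1713, 0.0008]
orientation: [-0.0, -0.155, 0.988, 0.0]
wrist_force: [-2.8, -2.4, 6.3]
finger_gap: 0.0344
```

```bash
python3 -c "
from h import *
force()"
```

```text
t 11.43 F block xyz [-3.41 -1.46  6.3 ] tool F [ 3.41 -1.46 -6.29] pos block mm [0.8  1.36 0.81] gap 0.0344 T [-0.52  0.59  0.09]
```

{"api": "send_rows", "payload": {"series": [-0.1,0,0,0,0,0,0,-0.2,0,0,0,0,0,0]}}

```text
clock: 11.6
tcp_pos: [0.4737, -0.1707, 0.0008]
orientation: [-0.0, -0.155, 0.988, 0.0]
wrist_force: [-3.4, -2.7, 5.9]
finger_gap: 0.0344
```

```bash
python3 -c "
from h import *
force()"
```

```text
t 11.6 F block xyz [-4.08 -1.47  5.93] tool F [ 4.08 -1.47 -5.92] pos block mm [2.8  1.33 0.81] gap 0.0344 T [-0.55  0.6  -0.02]
```

{"api": "send_rows", "payload": {"series": [0,-0.02,-0.03,0,0,0,0,-0.1,-0.02,-0.03,0,0,0,0,-0.2,-0.02,-0.03,0,0,0,0]}}

```text
clock: 11.85
tcp_pos: [0.4755, -0.17, 0.0008]
orientation: [-0.0, -0.155, 0.988, 0.0]
wrist_force: [-3.0, -1.7, 5.9]
finger_gap: 0.0343
```

```bash
python3 -c "
from h import *
force()"
```

```text
t 11.85 F block xyz [-3.34 -0.69  5.94] tool F [ 3.34 -0.69 -5.94] pos block mm [4.79 1.39 0.8 ] gap 0.0343 T [-0.24  0.59 -0.04]
```

{"api": "send_rows", "payload": {"series": [-0.1,0,0,0,0,0,0,-0.2,0,0,0,0,0,0]}}

```text
clock: 12.02
tcp_pos: [0.4775, -0.1694, 0.0008]
orientation: [-0.0, -0.155, 0.988, 0.0]
wrist_force: [-3.5, -1.3, 5.7]
finger_gap: 0.0347
```

```bash
python3 -c "
from h import *
force()"
```

```text
t 12.02 F block xyz [-3.69 -0.19  5.72] tool F [ 3.69 -0.18 -5.71] pos block mm [6.82 1.34 0.81] gap 0.0347 T [-0.35  0.62 -0.01]
```

{"api": "send_rows", "payload": {"series": [-0.1,0,-0.02,0,0,0,0,-0.2,0,-0.02,0,0,0,0]}}

```text
clock: 12.18
tcp_pos: [0.4795, -0.1687, 0.0008]
orientation: [-0.0, -0.155, 0.988, 0.0]
wrist_force: [-2.4, -0.9, 4.8]
finger_gap: 0.0342
```

```bash
python3 -c "
from h import *
force()
im=read_camera('wrist')
for c in (316,320,324):
    col=im[100:260,c].astype(int);print([100+i for i in range(160) if col[i,2]-col[i,0]>50])
"
```

```text
t 12.18 F block xyz [-2.55 -0.11  4.78] tool F [ 2.55 -0.1  -4.78] pos block mm [8.99 1.38 0.82] gap 0.0342 T [-0.31  0.51 -0.01]
[215, 216, 217, 218, 219, 220]
[215, 216, 217, 218, 219, 220]
[215, 216, 217, 218, 219, 220]
```

{"api": "send_rows", "payload": {"series": [-0.1,0,0,0,0,0,0,-0.2,0,0,0,0,0,0]}}

```text
clock: 12.4
tcp_pos: [0.4802, -0.1685, 0.0008]
orientation: [-0.002, -0.155, 0.988, -0.0]
wrist_force: [-9.4, -3.6, 9.3]
finger_gap: 0.0347
```

```bash
python3 -c "
from h import *
force()"
```

```text
t 12.4 F block xyz [-10.01  -0.57   9.27] tool F [10.04 -0.58 -9.24] pos block mm [9.67 1.37 0.8 ] gap 0.0347 T [-0.82  1.72  0.01]
```

{"api": "send_rows", "payload": {"series": [-0.1,0,0,0,0,0,0,-0.2,0,0,0,0,0,0]}}

```text
clock: 12.57
tcp_pos: [0.4801, -0.1686, 0.0008]
orientation: [-0.004, -0.155, 0.988, -0.001]
wrist_force: [-15.6, -7.5, 13.7]
finger_gap: 0.0343
```

```bash
python3 -c "
from h import *
force()"
```

```text
t 12.57 F block xyz [-17.18  -2.29  13.71] tool F [ 17.27  -2.32 -13.59] pos block mm [9.55 1.35 0.76] gap 0.0343 T [-1.38  2.89  0.12]
```

{"api": "send_rows", "payload": {"series": [0.15,0,0,0,0,0,0,0.25,0,0,0,0,0,0,0.25,0,0,0,0,0,0]}}

```text
clock: 12.82
tcp_pos: [0.4802, -0.1685, 0.0008]
orientation: [-0.001, -0.155, 0.988, 0.0]
wrist_force: [-5.7, -2.1, 7.0]
finger_gap: 0.0344
```

```bash
python3 -c "
from h import *
force();togo([0,0,0],197.9)"
```

```text
t 12.82 F block xyz [-6.06 -0.27  6.97] tool F [ 6.07 -0.26 -6.97] pos block mm [9.71 1.36 0.84] gap 0.0344 T [-0.37  0.89  0.02]
t 12.82 tcp [ 0.4802 -0.1685  0.0008] toolx yaw -162.14 tilt [-1.6e-03  3.0e-04 -1.0e+00] F [-5.7 -2.1  7. ] gap 0.0344 
 shift cm [40.54 30.76  0.17] turn z -0.04
```

{"api": "send_rows", "payload": {"series": [0,0,0.03,0,0,0,0,0,0,0.06,0,0,0,0,0,0,0.06,0,0,0,0]}}

```text
clock: 13.07
tcp_pos: [0.4802, -0.1685, 0.0008]
orientation: [-0.001, -0.155, 0.988, 0.0]
wrist_force: [-6.8, -1.3, 11.5]
finger_gap: 0.0344
```

```bash
python3 -c "
from h import *
force()"
```

```text
t 13.07 F block xyz [-6.82  0.86 11.55] tool F [  6.84   0.86 -11.53] pos block mm [9.69 1.35 0.78] gap 0.0344 T [-0.3   1.25  0.07]
```

{"api": "send_rows", "payload": {"series": [0,0,0.03,0,0,0,0,0,0,0.05,0,0,0,0,0,0,0.05,0,0,0,0,0,0,0.05,0,0,0,0]}}

```text
clock: 13.4
tcp_pos: [0.4803, -0.1685, 0.0007]
orientation: [-0.001, -0.155, 0.988, -0.0]
wrist_force: [-8.3, -0.0, 14.9]
finger_gap: 0.0346
```

```bash
python3 -c "
from h import *
force()
im=read_camera('wrist');cv2.imwrite('pics/w7.png',im)
for i in range(8): force(); read_camera('wrist')
im=read_camera('scene');cv2.imwrite('pics/s7.png',cv2.resize(im[190:310,240:380],None,fx=5,fy=5,interpolation=cv2.INTER_CUBIC))"
```

```text
t 13.4 F block xyz [-7.91  2.51 14.93] tool F [  7.93   2.51 -14.91] pos block mm [9.74 1.32 0.73] gap 0.0346 T [-0.13  1.55  0.03]
t 13.45 F block xyz [-8.52  1.11 16.87] tool F [  8.54   1.11 -16.85] pos block mm [9.7  1.34 0.73] gap 0.0343 T [-0.1   1.49  0.05]
t 13.5 F block xyz [-8.1   2.   15.58] tool F [  8.13   2.   -15.57] pos block mm [9.71 1.35 0.73] gap 0.0339 T [-0.12  1.47  0.02]
t 13.55 F block xyz [-7.88  1.93 15.29] tool F [  7.91   1.93 -15.28] pos block mm [9.74 1.31 0.77] gap 0.0346 T [-0.13  1.53 -0.02]
t 13.6 F block xyz [-7.91  2.36 16.11] tool F [  7.94   2.36 -16.09] pos block mm [9.7  1.32 0.74] gap 0.0345 T [-0.09  1.52 -0.05]
t 13.65 F block xyz [-8.4   1.82 14.95] tool F [  8.42   1.82 -14.93] pos block mm [9.72 1.31 0.74] gap 0.0341 T [-0.12  1.48  0.03]
t 13.7 F block xyz [-9.05  0.58 16.16] tool F [  9.07   0.57 -16.15] pos block mm [9.71 1.31 0.75] gap 0.0346 T [-0.18  1.54 -0.02]
t 13.75 F block xyz [-7.91  1.93 15.18] tool F [  7.94   1.92 -15.17] pos block mm [9.72 1.31 0.74] gap 0.0344 T [-0.1   1.47 -0.05]
t 13.8 F block xyz [-8.23  1.63 15.03] tool F [  8.25   1.63 -15.02] pos block mm [9.71 1.35 0.72] gap 0.0343 T [-0.13  1.52 -0.  ]
```

View pics/s7.png

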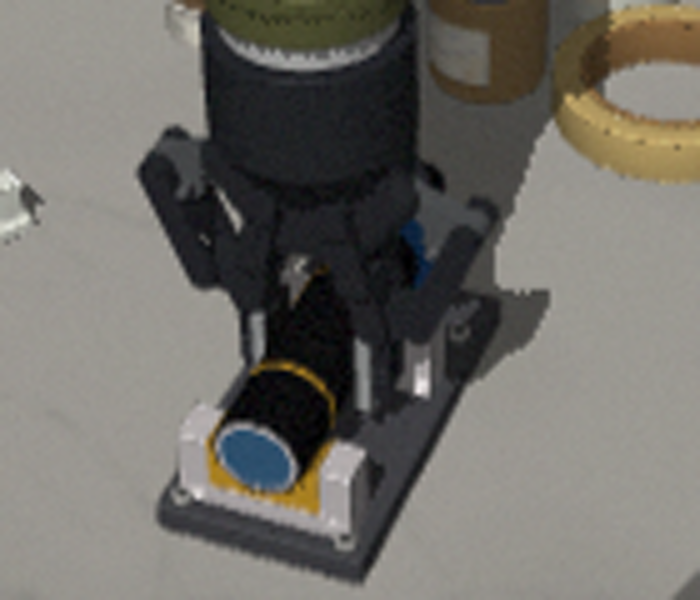

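View pics/w7.png

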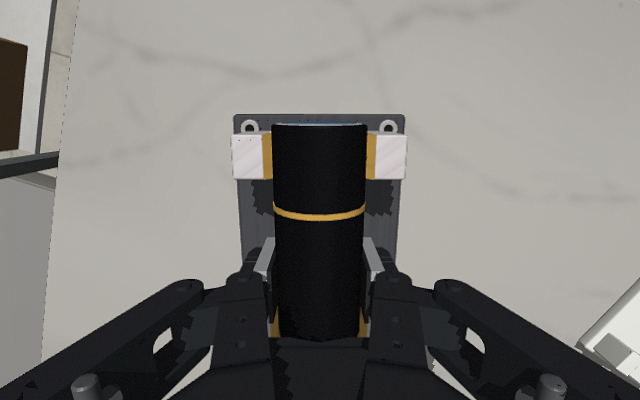

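```bash
python3 -c "
from h import *
force();print(hand_in())"
```

```text
t 13.9 F block xyz [-7.98  1.19 16.19] tool F [  8.01   1.19 -16.17] pos block mm [9.7  1.33 0.72] gap 0.0345 T [-0.1   1.55 -0.04]
the job is handed in; nothing more can be done
None
```

The barrel is seated in the V-block groove, touching the pin, and still gripped and pressed down. However, I did not lay it in the groove myself: it slipped out of the gripper and dropped in.

**The drop:** My first grip in the cradle was too high, and the finger gap read about 27 mm instead of 36 mm. The barrel slipped out above the V-block and fell an estimated 5 cm. The wrist picture then showed it lying straight in the groove, clear of the pin. I gripped it again lower down, and the gap read 34.5 mm.

**The slide:** I moved it along the groove in 1 mm steps. It stopped after about 20 mm with the barrel's middle at roughly x = +5 mm, which is inside the range given for the pin. The push on the pin briefly reached 17 N before I eased it back to about 6 N.

**Last checks, at hand-in (13.9 s):**

| Check | Reading |
|---|---|
| Press down into the groove | 15 to 17 N over the last half second, 16.2 N at the end |
| Push towards the pin | about 8 N, part of it groove friction |
| Sideways force | 1 to 2 N |
| Position | steady |

The last pictures show the barrel seated evenly between the brass faces. I did not go near the other things on the bench.

The two cameras disagreed by about 3 mm on where the V-block is. The finger tips also looked about 30 mm farther back than the reported tool point. For the final positioning I relied on the force readings.

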